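Roll down the cushion strips of the cooling base and stack the frames

ROBOT

A 6-joint arm with a two-finger parallel gripper is mounted at the origin on the work surface. World frame = base frame: x ahead of the robot, y to its left, z up, the work surface at z = 0. Lengths are in m, angles in rad, forces in N, time in s.
With the tool pointing down it reaches from about 0.25 to 0.775 m from the base axis. Payload 4 kg.
Tool frame: the origin (TCP) lies midway between the tips of the shut fingers; the grasp point (between the pads) lies grip_point_offset behind it (grip_point_offset is the distance from the TCP to the grasp point, in m); z points along the fingers, y is the line along which they close (so a half turn about z gives the same grasp; the last joint's range is limited). The gripper opens to 94 mm and grips with 3 to 60 N. Pads are 16 mm wide; open, the fingers measure 119 mm over their backs; the gripper's body (75 mm by 177 mm) begins 78 mm behind the grasp point.
Start: joints at [1.185, 0.087, 1.371, -0, 1.684, -0.103], TCP at [0.153, 0.528, 0.206] pointing down, gripper open.
Joint ranges: [-3.1, 3.1], [-0.76, 2.03], [0.27, 2.55], [-1.08, 4.22], [0.17, 2.65], [-2.57, 2.57]. Speed limits (rad/s): [2.79, 2.79, 3.14, 3.14, 3.14, 3.14].

INTERFACE

Orientations are given as [roll, pitch, yaw] about the fixed x, y, z axes, in that order (R = Rz(yaw) Ry(pitch) Rx(roll)).
In Python, from bench import * gives the robot as it stands. The module is installed in compiled form; this text tells all that it offers.
- The arm moves only by the tool apply_moves, never from a script. Its argument "commands" is a list of rows, each a list of 7 numbers: the turn, a rotation vector about the world's x, y, z in rad, then the shift along the world's x, y, z in m, then the opening in per cent of the stroke, from 0 (shut) to 100 (fully open). In form: [[ax, ay, az, x, y, z, jaw], ...]. A call has exactly 5 rows; each row is the pose to reach, as a shift and turn from the pose commanded when the call began; what a row does not reach only later rows make up. A row lasts 1/10 s, in which the tool goes at most 50 mm and 8.59 degrees, less where a joint would pass 70% of its speed; a pose out of reach is approached as far as the arm can. A call with a gripper value outside its range is refused whole. The fingers move at their own pace and stop on an object; the grip force is fixed at half the most. Time passes only in rows, so rows that repeat a pose let the fingers close, or fill a call up. It gives the time, the measured TCP pose, the force, the opening and the grip force at its end, in the units of the state.
- get_obs(): the state, without advancing time (a new reading comes with each control period).
- snapshot(name): name is "side" or "top"; returns a dict with "pixels" (420x560x3 uint8, red, green, blue), "vertical_fov" (degrees; the focal length in pixels is half the picture's height over the tangent of half this angle, whatever the lens; pixels are square), "cx", "cy" (the principal point, pixels), "rvec" (rotation vector, rad) and "tvec" (3), from world to camera coordinates, as OpenCV has them. Camera axes: x right, y down, z forward; pixel columns grow to the right and rows downward; lengths in m; the calibration is good to about 2 mm. A picture is of the moment at which its call begins. There is no depth.
- close_job(): hands the job in; it is judged then, once.
Trained networks look in the newest picture that a camera, given by its name, has taken for a name from the list of things; names that differ only in an ending like _2 or _b are one class to them, and where a whole thing is asked for, a point or a joint stands for the part that bears it (a point fixed in the world has none). Each returns a list of dicts, best first, with "score" (0 to 1); they miss things now and then, are a little off and sometimes report something else, mostly with a low value. They report only what shows in the picture. A call takes as long as a camera call. They do not tell look-alikes from the thing itself.
- masks_of(camera, query): "mask" (420x560 bool, what is visible of it) and "extent" ([left, top, right, bottom] in pixels, round what is visible of it).
- place_of(camera, query): "pixel" ([column, row] in pixels: a listed point, or the origin of a listed thing).
The state is a dict: "time": time; "joint_positions": joint angles; "qvel": joint speeds; "joint_torque": joint torques, N m; "tool_pos": TCP position; "ee_rot": TCP orientation; "wrist_force": force on the tool from outside, world axes, zero at the start; "wrist_torque": the same for the moment, N m; "width": finger opening in m; "finger_force": force on a finger pad.
Only numpy, scipy, OpenCV 4.12 (cv2) and the standard library are available. Lean on these libraries where they do the work, as an engineer would, in place of code of your own. Each camera call takes 0.05 s, during which the arm holds its last target. There are 200 camera calls.

TASK

The two white cushion strips on the cooling base have lifted: take the hand roller and roll it firmly along each strip until every section is fully home in its groove (press with the roller, never with the fingers), so that frames can sit level on the base. Stack all the stacking frames that are there on the base, one on another, with the four corner posts of each fully home in the cups below. Finish with the roller back, standing in its rest tray, and leave the bottle, jar and stick tubes around undisturbed.

Things in the scene. Friction and masses are not known exactly. Their poses are not given: they have to be found in the camera images.
- base: cooling base, fixed to the bench: aluminium frame 126 x 198 mm on a steel plate 150 x 222 mm. Origin: centre of underside; z up, y along its long side. Four square corner cups at x = +-50, y = +-86 mm, open upwards, 26 mm outside, 18.5 mm inside, floor 28 mm and rim 46 mm high. Between the cups, along both long sides, a rail (20 mm wide, lips 44 mm high) holds a white cushion strip
- strip_a: cushion strip along base x = -50 mm: white plastic, 14 mm wide, 144 mm long (base y -72 to +72 mm), of five clip-in sections that go straight down into the rail; tops are 53 mm above the bench when fully proud, 48 mm when home. A section grips with about 6 N and stays where it is left: pressing takes 10 to 25 N on the roller. Origin: mid length, 35.5 mm above the bench, axes as the base
- strip_b: the same cushion strip along base x = +50 mm
- roller: hand roller, 92 mm long, 41 mm wide, 92 mm tall, 0.38 kg: two black rubber wheels in tandem (40 mm in diameter, 30 mm wide, axles at y = +-26, z = 20 mm) under a steel plate (top at z = 52 mm), on it a black grip block 26 mm thick in x, 70 mm long in y, z = 52 to 92 mm. Origin: between the wheels at the ground; z up, it rolls along y, either way. Stands by itself on its wheels
- wheel_front (a joint): turn of the roller's wheel at y = +26 mm (rad, turns freely either way)
- rest: the roller's rest: shallow grey open tray fixed to the bench, 85 x 140 mm, 22 mm high, walls and floor 5 mm thick; origin: centre of its underside, y along its long side. The roller starts standing in it, its y along the tray's
- frame1: stacking frame, loose, 126 x 198 x 76 mm, 0.4 kg, holding four blue stick tubes. 1 to 3 are there, the rest absent. Origin: centre at the feet; y along its long side. Posts 15 mm thick, feet tapered to 9 mm over 8 mm, at x = +-50, y = +-86 mm; same cups as the base on top, floor z = 58, rim z = 76. Black carrying bar across the middle along x: 110 long, 18 thick in y, z = 48 to 62 mm
- frame2: another stacking frame, same as frame1 (may be absent). The room beside the carrying bar is clear down to z = 38 mm; the long rails' underside is at z = 21 mm. Either way round is the same. Fully home, the feet stand on the cup floors: origin 28 mm above the bench when on the base, 58 mm above the origin of the frame below when on a frame
- frame3: another stacking frame, same as frame1 (may be absent)
- a1 (a joint): strip a, section 1 of 5 (its middle is at base y = -57.6 mm): how far it is pressed into its groove, from 0 (stands 5 mm proud) to 0.005 m (fully home, top 48 mm above the table)
- a2 (a joint): strip a, section 2 of 5 (its middle is at base y = -28.8 mm): how far it is pressed into its groove, from 0 (stands 5 mm proud) to 0.005 m (fully home, top 48 mm above the table)
- a3 (a joint): strip a, section 3 of 5 (its middle is at base y = +0.0 mm): how far it is pressed into its groove, from 0 (stands 5 mm proud) to 0.005 m (fully home, top 48 mm above the table)
- a4 (a joint): strip a, section 4 of 5 (its middle is at base y = +28.8 mm): how far it is pressed into its groove, from 0 (stands 5 mm proud) to 0.005 m (fully home, top 48 mm above the table)
- a5 (a joint): strip a, section 5 of 5 (its middle is at base y = +57.6 mm): how far it is pressed into its groove, from 0 (stands 5 mm proud) to 0.005 m (fully home, top 48 mm above the table)
- b1 (a joint): strip b, section 1 of 5 (its middle is at base y = -57.6 mm): how far it is pressed into its groove, from 0 (stands 5 mm proud) to 0.005 m (fully home, top 48 mm above the table)
- b2 (a joint): strip b, section 2 of 5 (its middle is at base y = -28.8 mm): how far it is pressed into its groove, from 0 (stands 5 mm proud) to 0.005 m (fully home, top 48 mm above the table)
- b3 (a joint): strip b, section 3 of 5 (its middle is at base y = +0.0 mm): how far it is pressed into its groove, from 0 (stands 5 mm proud) to 0.005 m (fully home, top 48 mm above the table)
- b4 (a joint): strip b, section 4 of 5 (its middle is at base y = +28.8 mm): how far it is pressed into its groove, from 0 (stands 5 mm proud) to 0.005 m (fully home, top 48 mm above the table)
- b5 (a joint): strip b, section 5 of 5 (its middle is at base y = +57.6 mm): how far it is pressed into its groove, from 0 (stands 5 mm proud) to 0.005 m (fully home, top 48 mm above the table)
- stick1: bystander: blue stick tube standing upright, 25 mm in diameter, 76 mm tall; origin: centre of its underside
- stick2: bystander: another such standing stick tube; origin: centre of its underside
- stick3: bystander: another such standing stick tube; origin: centre of its underside
- spray: bystander: white spray bottle with blue cap, 60 mm in diameter, 140 mm tall; origin: centre of its underside
- jar: bystander: white jar with grey lid, 70 mm in diameter, 70 mm tall; origin: centre of its underside
Things that resemble listed ones, but are neither listed nor needed, are in the scene too. What is shaped like the frame3 but purple or red is not meant.

How it is judged:
By the outcome, as a careful person would: the job done as asked, in the order asked, and still so for the second after the job is handed in, with the robot touching nothing.
Of frame1, frame2, frame3 only 1 to 3 are there at a start; the rules pass over those that are not, and their reading is None.
At some moment in a run one of frame1, frame2, frame3 may be knocked a few centimetres aside while the robot is not near it.
Once in a run the grip may slacken for a moment while it holds something.
It also fails if it takes over 210 s, if anything falls off the work surface, if the arm or the gripper's body presses on something with over 40 N, if the wrist force passes 120 N, or if a joint passes its speed limit or range.

## Working session

There is one attempt and no reset: what is moved stays moved. The work goes in short steps, Python scripts to look and compute and a tool call to move; the robot and the scene stay as the last step left them, time stands still between calls to the robot, and variables do not carry over. Pictures are saved under pics/ and viewed, at most 14 in all, crops included, and the job is handed in when it is done.

Besides the shell and the picture viewer there is one more tool, called after "Request:" in YAML: its name, and indented under it one key for each argument. apply_moves: Moves the arm, as the interface text tells. Its arguments: {"type":"object","properties":{"commands":{"type":"array"}},"required":["commands"]}

```bash
mkdir -p pics; cat > h.py <<'E'
from bench import *
import numpy as np, cv2
def snap(n,fn=None):
    s=snapshot(n)
    if fn: cv2.imwrite('pics/'+fn,s['pixels'][:,:,::-1])
    return s
def cam(s):
    h,w=s['pixels'].shape[:2]; f=h/2/np.tan(np.radians(s['vertical_fov'])/2)
    K=np.array([[f,0,s['cx']],[0,f,s['cy']],[0,0,1]]); R=cv2.Rodrigues(np.array(s['rvec'],float))[0]
    return K,R,np.array(s['tvec'],float).reshape(3)
def back(s,px,z):
    K,R,t=cam(s); d=R.T@np.linalg.inv(K)@np.array([px[0],px[1],1.]); c=-R.T@t
    return c+d*(z-c[2])/d[2]
def proj(s,P):
    K,R,t=cam(s); q=(np.atleast_2d(P)@R.T+t)@K.T
    return q[:,:2]/q[:,2:]
E
python3 - <<'E'
from h import *
o=get_obs(); print(o)
for c in('top','side'):
    s=snap(c,c+'0.png'); K,R,t=cam(s); print(c,K[0,0],s['cx'],s['cy'],'campos',-R.T@t)
    for q,z in(('base',0),('strip_a',.0355),('roller',0),('rest',0),('frame1',0),('stick1',0),('spray',0),('jar',0)):
        for d in place_of(c,q): print(q,round(d['score'],2),np.round(d['pixel'],1),np.round(back(s,d['pixel'],z)[:2],3))
E
```

```text
{'time': 0.0, 'joint_positions': array([ 1.18491190e+00,  8.79402407e-02,  1.37224778e+00, -1.42583193e-06,
        1.68358116e+00, -1.03082170e-01]), 'qvel': array([-0.00148025,  0.00094902,  0.0011813 , -0.00095849, -0.00012047,
       -0.00085077]), 'joint_torque': array([-9.72524831e-04, -3.40171051e+01, -3.02430403e+01,  7.15825777e-02,
        3.28325015e-02, -1.77363090e-04]), 'tool_pos': array([0.15326566, 0.52764656, 0.20431552]), 'ee_rot': array([-3.13942753e+00, -2.22554362e-04,  2.85878999e+00]), 'wrist_force': array([-0.17954121, -0.21147149,  0.15851108]), 'wrist_torque': array([-0.02290943,  0.04523821, -0.0328408 ]), 'finger_force': 0.0, 'width': 0.093777795197206}
top 489.8673859038937 277.76446138832915 211.6400030499289 campos [0.35332787 0.11517658 1.20103493]
base 0.89 [336.5 244.9] [ 0.55  -0.006]
base 0.17 [231.6 197.1] [0.63  0.271]
strip_a 0.7 [336.6 221.3] [0.601 0.005]
strip_a 0.68 [336.9 265.3] [ 0.495 -0.009]
roller 0.65 [451.9 305.2] [ 0.446 -0.299]
rest 0.88 [447.2 302.8] [ 0.45  -0.288]
rest 0.26 [294.2 302.7] [0.395 0.077]
frame1 0.74 [155.1 284.1] [0
[... 337 characters left out ...]
e 524.6785317060118 286.5917413836238 208.18221589714977 campos [ 0.21517082 -0.68845178  0.91954582]
base 0.62 [294.3 264.1] [ 0.559 -0.005]
strip_a 0.92 [309.  245.2] [0.599 0.006]
strip_a 0.75 [275.3 264.8] [ 0.507 -0.017]
roller 0.63 [308.2 397.2] [ 0.45  -0.302]
rest 0.8 [304.6 392.4] [ 0.448 -0.291]
frame1 0.85 [232.8 125.3] [0.615 0.556]
frame1 0.83 [275.8 181.2] [0.633 0.273]
frame1 0.64 [169.9 172.2] [0.386 0.418]
stick1 0.7 [224.4 274.9] [0.404 0.028]
stick1 0.7 [347.3 211.3] [0.753 0.098]
stick1 0.62 [213.7 258.9] [0.397 0.082]
spray 0.79 [397.4 266.4] [ 0.771 -0.104]
spray 0.66 [212.5 260.4] [0.393 0.079]
jar 0.75 [233.6 308. ] [ 0.392 -0.063]
jar 0.46 [346.3 211.8] [0.75  0.097]
```

View pics/top0.png

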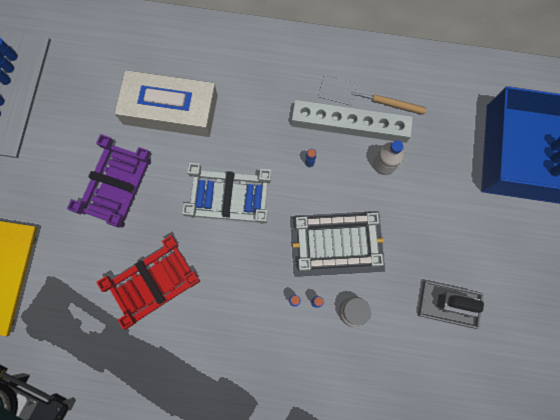

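View pics/side0.png

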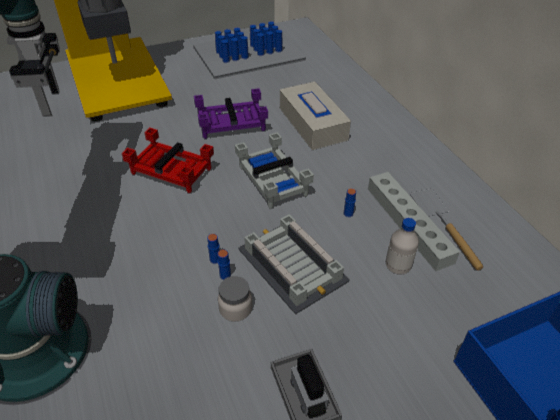

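The top view shows the base at (337,243), one white frame at (228,195), and purple and red decoys at (112,182) and (148,282). The roller is in its tray at (455,303), the sticks at (295,300), (318,301) and (311,158), the jar at (355,312) and the spray at (390,158). The side view agrees, so there is only one real frame. Next I fit the poses from the mask outlines.

```bash
cat >> h.py <<'E'
from scipy.optimize import minimize
def box(x0,x1,y0,y1,z0,z1): return np.array([[x,y,z] for x in(x0,x1) for y in(y0,y1) for z in(z0,z1)])/1000.
cb=lambda z0,z1,e=13:np.vstack([box(sx*50-e,sx*50+e,sy*86-e,sy*86+e,z0,z1) for sx in(-1,1) for sy in(-1,1)])
a=np.linspace(0,2*np.pi,24)
wh=np.vstack([np.c_[np.full(24,sx*15),sy*26+20*np.cos(a),20+20*np.sin(a)] for sx in(-1,1) for sy in(-1,1)])/1000
M={'base':np.vstack([box(-75,75,-111,111,0,3),cb(28,46)]),
 'frame1':np.vstack([cb(58,76),cb(8,10,7.5),cb(0,1,4.5)]),
 'rest':box(-42.5,42.5,-70,70,0,22),
 'roller':np.vstack([wh,box(-20.5,20.5,-35,35,47,52),box(-13,13,-35,35,52,92)])}
def world(P,p,z0=0):
    c,s=np.cos(p[2]),np.sin(p[2]); return P@np.array([[c,-s,0],[s,c,0],[0,0,1]]).T+[p[0],p[1],z0]
def hullimg(q):
    im=np.zeros((840,1120),np.uint8); cv2.fillConvexPoly(im,cv2.convexHull(np.round(q*2*16+16).astype(np.int32)),255,shift=4); return im>0
def fit(name,p0,z0=0,cams=('top','side'),snaps=None):
    T=[]
    for c in cams:
        s=(snaps or {}).get(c) or snap(c); ms=masks_of(c,name)
        if not ms: continue
        m=min(ms,key=lambda d:np.linalg.norm(np.mean(np.argwhere(d['mask'])[:,::-1],0)-proj(s,[p0[0],p0[1],.03+z0])[0]))['mask']
        pts=np.argwhere(cv2.resize(m.astype(np.uint8),(1120,840),interpolation=0))[:,::-1]/2.-.25
        T.append((s,hullimg(pts)))
    def cost(p):
        v=0
        for s,h in T:
            g=hullimg(proj(s,world(M[name],p,z0))); v+=1-(g&h).sum()/(g|h).sum()
        return v/len(T)
    S=np.array([p0]+[np.array(p0)+d for d in np.diag([.01,.01,.1])])
    r=minimize(cost,p0,method='Nelder-Mead',options=dict(initial_simplex=S,xatol=2e-4,fatol=1e-4,maxiter=150))
    return r.x,r.fun
E
python3 - <<'E'
from h import *
import bench
print([n for n in dir(bench) if not n.startswith('_')], getattr(bench,'grip_point_offset',None))
S={c:snap(c) for c in('top','side')}
P={}
for n,p,z in(('base',(.555,-.006,.0),0),('rest',(.449,-.29,0.),0),('roller',(.448,-.3,0.),.005),('frame1',(.627,.275,0.),0)):
    for cs in(('top','side'),('top',),('side',)):
        r,f=fit(n,p,z,cs,S); print(n,cs,np.round(r,4),round(f,3)); P.setdefault(n,r)
s=S['top']; im=cv2.resize(s['pixels'],None,fx=2.8,fy=2.8,interpolation=cv2.INTER_CUBIC)[:,:,::-1].copy()
for n,z in(('base',0),('rest',0),('roller',.005),('frame1',0)):
    for q in proj(s,world(M[n],P[n],z)): cv2.circle(im,tuple(int(v) for v in(q+.5)*2.8),2,(0,255,0),-1)
cv2.imwrite('pics/fit.png',im[420:1000,500:1380][:, :])
im=im[420:1000,500:1380]; cv2.imwrite('pics/fit.png',cv2.resize(im,(800,527)))
E
```

```text
['IKError', 'close_job', 'get_obs', 'grip_point_offset', 'masks_of', 'place_of', 'snapshot'] 0.0188
base ('top', 'side') [ 0.5537 -0.0058  0.2065] 0.023
base ('top',) [ 0.5539 -0.0056  0.2119] 0.018
base ('side',) [ 0.5535 -0.0059  0.1993] 0.026
rest ('top', 'side') [ 0.4462 -0.2907 -0.0621] 0.021
rest ('top',) [ 0.4468 -0.2903 -0.0659] 0.023
rest ('side',) [ 0.4465 -0.2914 -0.0672] 0.012
roller ('top', 'side') [ 0.4468 -0.3024 -0.0427] 0.127
roller ('top',) [ 0.4484 -0.3001 -0.0292] 0.128
roller ('side',) [ 0.4453 -0.3061 -0.0302] 0.097
frame1 ('top', 'side') [0.6256 0.2755 0.0729] 0.022
frame1 ('top',) [0.6267 0.2755 0.0706] 0.015
frame1 ('side',) [0.6242 0.2752 0.0732] 0.015
```

View pics/fit.png

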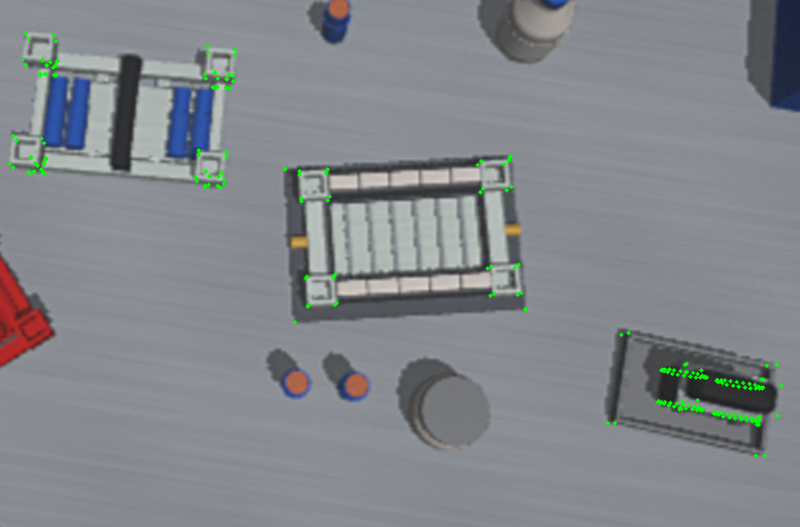

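The base, tray and frame fits line up with the picture. The roller fit doesn't: its grip is at about (732,387) in the crop, so I'll refine it using only the dark grip block.

```bash
python3 - <<'E'
from h import *
S={c:snap(c) for c in('top','side')}
T=[];out=[]
G=box(-13,13,-35,35,52,92)
for c,s in S.items():
    q=proj(s,[.447,-.302,.085])[0]; x,y=q.astype(int)
    g=s['pixels'].max(2); w=g[y-45:y+45,x-55:x+55] if y+45<420 else g[y-45:420,x-55:x+55]
    out.append(cv2.resize(s['pixels'][y-45:y-45+w.shape[0],x-55:x-55+w.shape[1],::-1],(550,w.shape[0]*5)) )
    m=(g<38); yy,xx=np.mgrid[:420,:560]; m&=(abs(xx-x)<40)&(abs(yy-y)<45)
    n,l,st,ce=cv2.connectedComponentsWithStats(m.astype(np.uint8)); print(c,q,st[1:][st[1:,4]>60])
    print(w[::6,::6][:, :] if c=='top' else '')
cv2.imwrite('pics/grip.png',cv2.resize(np.vstack([o[:290] for o in out]+[]),(550,580)))
E
```

```text
top [466.36814756 303.99649813] []
[[145 144 145 143 143 143 143 143 146 146 144 143 145 145 144 141 145 143
  142]
 [143 141 141 142 144 146 142 143 145 145 143 144 148 149 147 147 146 144
  140]
 [140 142 143 143 141 140 140 142 143 145 145 145 143 143 146 148 144 144
  143]
 [143 146 142 138 141 142 142 143 145 143 143 144 147 146 146 143 145 144
  141]
 [143 143  63 121  87 144 145 145 142 140 143 144 145 148 151 147 144 141
  144]
 [143 144  53 119  72  71  89  99 120  97 145 145 146 145 145 144 141 142
  142]
 [141 144  81 119  73  49  86  91  77  69 113  77 132 143 146 146 145 142
  141]
 [144 144 111 120  73  42  90  44  48  48  43  76 138 144 143 142 144 140
  138]
 [145  90 117 118  89  40 146  40  44  50  51  49  83 143 144 145 144 142
  141]
 [144  81 115 119 118 120 102  83 141 150 141  87 145 142 142 144 142 144
  140]
 [149 145 146 108 120  71 109 120 118 119 120  50 143 145 142 143 141 138
  141]
 [148 148 147 148 146 147 150 136  96 106  81  71 142 141 141 144 143 143
  143]
 [145 145 144 146 144 146 146 145 145 145 144 143 140 143 142 142 141 141
  140]
 [147 149 146 146 145 144 144 142 143 142 141 140 142 142 143 142 143 142
  139]
 [144 146 145 146 146 149 148 148 146 145 147 146 143 140 139 138 137 140
  144]]
side [308.91533035 374.87529396] [[297 354  27  46 762]
 [307 402  19  16 202]]
```

View pics/grip.png

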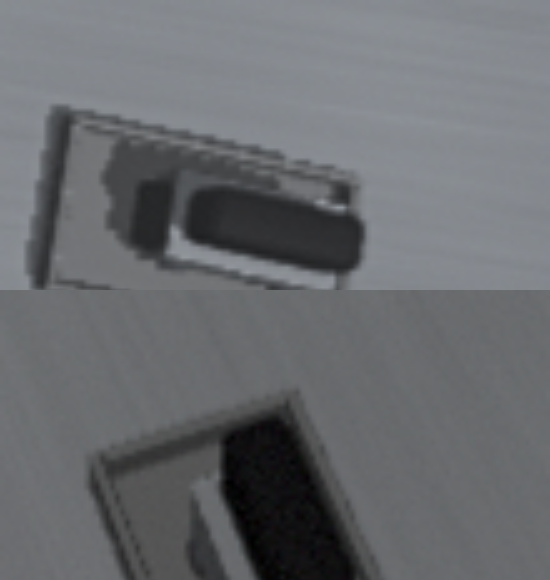

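```bash
python3 - <<'E'
from h import *
S={c:snap(c) for c in('top','side')}
G=box(-13,13,-35,35,52,92);T=[]
for c,s in S.items():
    x,y=proj(s,[.447,-.302,.085])[0].astype(int)
    g=s['pixels'].max(2); yy,xx=np.mgrid[:420,:560]
    m=(g<(62 if c=='top' else 38))&(abs(xx-x)<40)&(abs(yy-y)<45)
    m=cv2.morphologyEx(m.astype(np.uint8),cv2.MORPH_OPEN,np.ones((3,3)))
    n,l,st,ce=cv2.connectedComponentsWithStats(m); i=l[y-1:y+2,x-1:x+2].max(); print(c,st[i])
    pts=np.argwhere(cv2.resize((l==i).astype(np.uint8),(1120,840),interpolation=0))[:,::-1]/2.-.25
    T.append((s,hullimg(pts)))
for TT in(T,T[:1],T[1:]):
    def cost(p): return np.mean([1-((g:=hullimg(proj(s,world(G,p,.005))))&h).sum()/(g|h).sum() for s,h in TT])
    p0=np.array([.447,-.302,-.05]);r=minimize(cost,p0,method='Nelder-Mead',options=dict(initial_simplex=np.array([p0]+[p0+d for d in np.diag([.01,.01,.1])]),xatol=2e-4,fatol=1e-4)); print(np.round(r.x,4),r.fun)
E
```

```text
top [448 295  35  17 412]
side [298 355  26  45 757]
[ 0.4494 -0.3007 -0.0753] 0.1528840448751131
[ 0.4488 -0.3037 -0.0406] 0.1364296081277213
[ 0.4497 -0.2997 -0.1203] 0.14843541053757692
```

Request:
apply_moves:
  commands:
    - [0, 0, -0.068, 0.0148, -0.0415, 0, 100]
    - [0, 0, -0.136, 0.0296, -0.083, 0, 100]
    - [0, 0, -0.204, 0.0444, -0.1245, 0, 100]
    - [0, 0, -0.272, 0.0592, -0.166, 0, 100]
    - [0, 0, -0.34, 0.074, -0.2075, 0, 100]

```text
time: 2.5
tool_pos: [0.2277, 0.3191, 0.2056]
ee_rot: [3.141, 0.0, 2.517]
wrist_force: [0.7, -0.3, 0.1]
width: 0.0942
finger_force: 0.0
```

Request:
apply_moves:
  commands:
    - [0, 0, -0.068, 0.0148, -0.0415, 0, 100]
    - [0, 0, -0.136, 0.0296, -0.083, 0, 100]
    - [0, 0, -0.204, 0.0444, -0.1245, 0, 100]
    - [0, 0, -0.272, 0.0592, -0.166, 0, 100]
    - [0, 0, -0.34, 0.074, -0.2075, 0, 100]

```text
time: 3.0
tool_pos: [0.3017, 0.1116, 0.2059]
ee_rot: [3.14, 0.001, 2.177]
wrist_force: [0.8, -0.0, 0.6]
width: 0.0938
finger_force: 0.0
```

Request:
apply_moves:
  commands:
    - [0, 0, -0.068, 0.0148, -0.0415, 0, 100]
    - [0, 0, -0.136, 0.0296, -0.083, 0, 100]
    - [0, 0, -0.204, 0.0444, -0.1245, 0, 100]
    - [0, 0, -0.272, 0.0592, -0.166, 0, 100]
    - [0, 0, -0.34, 0.074, -0.2075, 0, 100]

```text
time: 3.5
tool_pos: [0.3757, -0.0963, 0.2059]
ee_rot: [3.14, 0.001, 1.835]
wrist_force: [-0.1, -0.4, 1.0]
width: 0.0937
finger_force: 0.0
```

Request:
apply_moves:
  commands:
    - [0, 0, -0.068, 0.0148, -0.0415, 0, 100]
    - [0, 0, -0.136, 0.0296, -0.083, 0, 100]
    - [0, 0, -0.204, 0.0444, -0.1245, 0, 100]
    - [0, 0, -0.272, 0.0592, -0.166, 0, 100]
    - [0, 0, -0.34, 0.074, -0.2075, 0, 100]

```text
time: 4.0
tool_pos: [0.4498, -0.3037, 0.2055]
ee_rot: [3.141, -0.0, 1.496]
wrist_force: [1.3, 0.2, 0.3]
width: 0.0939
finger_force: 0.0
```

Request:
apply_moves:
  commands:
    - [0, 0, 0.01, 0, 0.002, -0.035, 100]
    - [0, 0, 0.01, 0, 0.002, -0.07, 100]
    - [0, 0, 0.01, 0, 0.002, -0.105, 100]
    - [0, 0, 0.01, 0, 0.002, -0.13, 100]
    - [0, 0, 0.01, 0, 0.002, -0.145, 100]

```text
time: 4.5
tool_pos: [0.4483, -0.2989, 0.0577]
ee_rot: [-3.138, -0.002, 1.509]
wrist_force: [-0.0, -0.6, -0.8]
width: 0.0938
finger_force: 0.0
```

Request:
apply_moves:
  commands:
    - [0, 0, 0, 0, 0, 0, 100]
    - [0, 0, 0, 0, 0, 0, 20]
    - [0, 0, 0, 0, 0, 0, 0]
    - [0, 0, 0, 0, 0, 0, 0]
    - [0, 0, 0, 0, 0, 0, 0]

```text
time: 5.0
tool_pos: [0.4501, -0.3003, 0.0618]
ee_rot: [3.14, 0.001, 1.509]
wrist_force: [0.5, -0.2, 0.3]
width: 0.0655
finger_force: 0.0
```

Request:
apply_moves:
  commands:
    - [0, 0, 0, 0, 0, 0, 0]
    - [0, 0, 0, 0, 0, 0, 0]
    - [0, 0, 0, 0, 0, 0, 0]
    - [0, 0, 0, 0, 0, 0, 0]
    - [0, 0, 0, 0, 0, 0, 0]

```text
time: 5.5
tool_pos: [0.4494, -0.2998, 0.0604]
ee_rot: [-3.141, -0.0, 1.509]
wrist_force: [0.2, -0.6, 0.8]
width: 0.0258
finger_force: 30.0
```

Request:
apply_moves:
  commands:
    - [0, 0, 0, 0, 0, 0.015, 0]
    - [0, 0, 0, 0, 0, 0.045, 0]
    - [0, 0, 0, 0, 0, 0.08, 0]
    - [0, 0, 0, 0, 0, 0.11, 0]
    - [0, 0, 0, 0, 0, 0.12, 0]

```text
time: 6.0
tool_pos: [0.4508, -0.3009, 0.1849]
ee_rot: [3.136, 0.004, 1.509]
wrist_force: [-0.5, -0.4, -4.1]
width: 0.0261
finger_force: 30.0
```

Request:
apply_moves:
  commands:
    - [0, 0, 0.025, 0.006, 0.02, 0, 0]
    - [0, 0, 0.05, 0.012, 0.045, 0, 0]
    - [0, 0, 0.075, 0.018, 0.07, 0, 0]
    - [0, 0, 0.1, 0.025, 0.095, 0, 0]
    - [0, 0, 0.134, 0.032, 0.12, 0, 0]

```text
time: 6.5
tool_pos: [0.4808, -0.1785, 0.179]
ee_rot: [-3.139, -0.002, 1.644]
wrist_force: [0.9, 0.1, -4.0]
width: 0.0257
finger_force: 30.0
```

Request:
apply_moves:
  commands:
    - [0, 0, 0.03, 0.007, 0.03, 0, 0]
    - [0, 0, 0.06, 0.014, 0.06, 0, 0]
    - [0, 0, 0.09, 0.021, 0.09, 0, 0]
    - [0, 0, 0.12, 0.028, 0.11, 0, 0]
    - [0, 0, 0.134, 0.0325, 0.12, 0, 0]

```text
time: 7.0
tool_pos: [0.5135, -0.0579, 0.1791]
ee_rot: [-3.139, -0.002, 1.78]
wrist_force: [-0.7, 0.2, -3.2]
width: 0.0259
finger_force: 30.0
```

Request:
apply_moves:
  commands:
    - [0, 0, 0, 0, 0, 0, 0]
    - [0, 0, 0, 0, 0, -0.01, 0]
    - [0, 0, 0, 0, 0, -0.025, 0]
    - [0, 0, 0, 0, 0, -0.035, 0]
    - [0, 0, 0, 0, 0, -0.035, 0]

```text
time: 7.5
tool_pos: [0.5119, -0.0602, 0.1421]
ee_rot: [-3.136, -0.002, 1.775]
wrist_force: [0.2, 0.9, -4.1]
width: 0.0253
finger_force: 30.0
```

```bash
python3 - <<'E'
from h import *
o=get_obs(); print(np.round(o['tool_pos'],4),np.round(o['ee_rot'],4),o['width'],np.round(o['wrist_force'],1),np.round(o['joint_positions'],2))
ims=[]
for c in('top','side'):
    s=snap(c); x,y=proj(s,[.54,-.02,.06])[0].astype(int); print(c,x,y)
    ims.append(cv2.resize(s['pixels'][y-60:y+60,x-70:x+70,::-1],(560,480)[::1],interpolation=cv2.INTER_CUBIC)[:, 80:480])
cv2.imwrite('pics/r1.png',np.hstack(ims))
E
```

```text
[ 0.5119 -0.0602  0.1421] [-3.1360e+00 -2.4000e-03  1.7754e+00] 0.025324403888770494 [ 0.2  0.9 -4.1] [-0.23  0.04  1.55 -0.    1.56 -0.43]
top 345 246
side 289 253
```

View pics/r1.png

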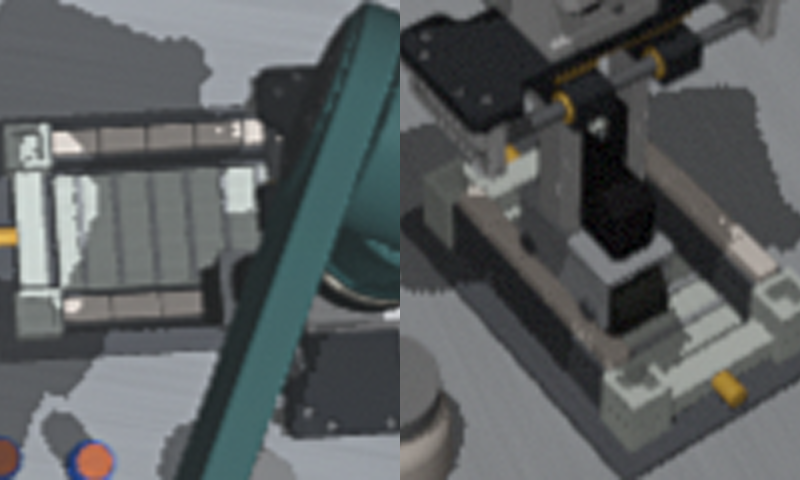

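The roller is held level over the front strip, at (620,290) in the right half. I'll lower it to the strip and press.

Request:
apply_moves:
  commands:
    - [0, 0, 0, 0, 0, -0.015, 0]
    - [0, 0, 0, 0, 0, -0.028, 0]
    - [0, 0, 0, 0, 0, -0.036, 0]
    - [0, 0, 0, 0, 0, -0.038, 0]
    - [0, 0, 0, 0, 0, -0.038, 0]

```text
time: 8.1
tool_pos: [0.5138, -0.0597, 0.1072]
ee_rot: [-3.141, -0.0, 1.777]
wrist_force: [-0.4, 0.3, -3.2]
width: 0.0258
finger_force: 30.0
```

Request:
apply_moves:
  commands:
    - [0, 0, 0, 0, 0, -0.002, 0]
    - [0, 0, 0, 0, 0, -0.003, 0]
    - [0, 0, 0, 0, 0, -0.004, 0]
    - [0, 0, 0, 0, 0, -0.004, 0]
    - [0, 0, 0, 0, 0, -0.004, 0]

```text
time: 8.6
tool_pos: [0.5146, -0.0607, 0.106]
ee_rot: [3.14, 0.003, 1.777]
wrist_force: [-3.7, -1.5, 6.3]
width: 0.026
finger_force: 30.0
```

Request:
apply_moves:
  commands:
    - [0, 0, 0, 0, 0, -0.001, 0]
    - [0, 0, 0, 0, 0, -0.002, 0]
    - [0, 0, 0, 0, 0, -0.003, 0]
    - [0, 0, 0, 0, 0, -0.004, 0]
    - [0, 0, 0, 0, 0, -0.004, 0]

```text
time: 9.1
tool_pos: [0.515, -0.0606, 0.1014]
ee_rot: [3.139, 0.002, 1.777]
wrist_force: [-0.1, -0.6, 5.3]
width: 0.0257
finger_force: 30.0
```

Request:
apply_moves:
  commands:
    - [0, 0, 0, 0, 0, -0.001, 0]
    - [0, 0, 0, 0, 0, -0.002, 0]
    - [0, 0, 0, 0, 0, -0.003, 0]
    - [0, 0, 0, 0, 0, -0.003, 0]
    - [0, 0, 0, 0, 0, -0.003, 0]

```text
time: 9.6
tool_pos: [0.5154, -0.0619, 0.1003]
ee_rot: [3.138, 0.006, 1.777]
wrist_force: [-4.3, -3.5, 13.0]
width: 0.0257
finger_force: 30.1
```

Request:
apply_moves:
  commands:
    - [0, 0, 0, 0, 0, -0.001, 0]
    - [0, 0, 0, 0, 0, -0.002, 0]
    - [0, 0, 0, 0, 0, -0.003, 0]
    - [0, 0, 0, 0, 0, -0.004, 0]
    - [0, 0, 0, 0, 0, -0.004, 0]

```text
time: 10.1
tool_pos: [0.5157, -0.0625, 0.0999]
ee_rot: [3.137, 0.007, 1.776]
wrist_force: [-8.7, -3.1, 25.0]
width: 0.0262
finger_force: 32.4
```

Request:
apply_moves:
  commands:
    - [0, 0, 0, -0.0005, 0.0025, -0.002, 0]
    - [0, 0, 0, -0.001, 0.005, -0.004, 0]
    - [0, 0, 0, -0.0025, 0.012, -0.004, 0]
    - [0, 0, 0, -0.004, 0.019, -0.004, 0]
    - [0, 0, 0, -0.0055, 0.026, -0.004, 0]

```text
time: 10.6
tool_pos: [0.5113, -0.0376, 0.0997]
ee_rot: [3.133, 0.011, 1.776]
wrist_force: [-12.3, -5.4, 38.2]
width: 0.0259
finger_force: 38.7
```

Request:
apply_moves:
  commands:
    - [0, 0, 0, -0.0015, 0.006, 0, 0]
    - [0, 0, 0, -0.0025, 0.012, 0, 0]
    - [0, 0, 0, -0.004, 0.018, 0, 0]
    - [0, 0, 0, -0.005, 0.024, 0, 0]
    - [0, 0, 0, -0.0065, 0.031, 0, 0]

```text
time: 11.1
tool_pos: [0.5049, -0.0062, 0.0997]
ee_rot: [3.133, 0.01, 1.776]
wrist_force: [-11.9, -9.6, 39.5]
width: 0.0261
finger_force: 38.5
```

Request:
apply_moves:
  commands:
    - [0, 0, 0, -0.002, 0.007, 0, 0]
    - [0, 0, 0, -0.0035, 0.014, 0, 0]
    - [0, 0, 0, -0.0055, 0.021, 0, 0]
    - [0, 0, 0, -0.0075, 0.028, 0, 0]
    - [0, 0, 0, -0.0095, 0.037, 0, 0]

```text
time: 11.6
tool_pos: [0.4968, 0.0319, 0.0996]
ee_rot: [3.129, 0.008, 1.776]
wrist_force: [-9.5, -4.9, 36.4]
width: 0.0261
finger_force: 38.0
```

Request:
apply_moves:
  commands:
    - [0, 0, 0, 0, -0.005, 0, 0]
    - [0, 0, 0, 0.003, -0.018, 0, 0]
    - [0, 0, 0, 0.006, -0.031, 0, 0]
    - [0, 0, 0, 0.009, -0.045, 0, 0]
    - [0, 0, 0, 0.011, -0.055, 0, 0]

```text
time: 12.1
tool_pos: [0.5082, -0.0218, 0.0997]
ee_rot: [3.128, 0.005, 1.777]
wrist_force: [-9.4, 0.8, 37.3]
width: 0.0259
finger_force: 37.9
```

Request:
apply_moves:
  commands:
    - [0, 0, 0, 0.002, -0.01, 0, 0]
    - [0, 0, 0, 0.004, -0.02, 0, 0]
    - [0, 0, 0, 0.006, -0.03, 0, 0]
    - [0, 0, 0, 0.0085, -0.042, 0, 0]
    - [0, 0, 0, 0.0085, -0.042, 0, 0]

```text
time: 12.6
tool_pos: [0.5173, -0.0655, 0.0989]
ee_rot: [3.127, 0.008, 1.776]
wrist_force: [-5.2, -2.9, 31.7]
width: 0.0262
finger_force: 42.8
```

Request:
apply_moves:
  commands:
    - [0, 0, 0, -0.001, 0.005, 0.01, 0]
    - [0, 0, 0, -0.002, 0.01, 0.025, 0]
    - [0, 0, 0, 0, 0.01, 0.04, 0]
    - [0, 0, 0, 0, 0.01, 0.05, 0]
    - [0, 0, 0, 0, 0.01, 0.05, 0]

```text
time: 13.1
tool_pos: [0.5126, -0.0526, 0.139]
ee_rot: [3.14, 0.0, 1.777]
wrist_force: [0.3, 0.6, -3.5]
width: 0.0257
finger_force: 41.1
```

Request:
apply_moves:
  commands:
    - [0, 0, 0, 0.02, 0.003, 0, 0]
    - [0, 0, 0, 0.045, 0.006, 0, 0]
    - [0, 0, 0, 0.07, 0.009, 0, 0]
    - [0, 0, 0, 0.09, 0.012, 0, 0]
    - [0, 0, 0, 0.097, 0.013, 0, 0]

```text
time: 13.6
tool_pos: [0.6096, -0.0393, 0.136]
ee_rot: [-3.139, -0.001, 1.777]
wrist_force: [-0.5, -0.4, -4.0]
width: 0.0256
finger_force: 41.1
```

Request:
apply_moves:
  commands:
    - [0, 0, 0, 0, 0, 0, 0]
    - [0, 0, 0, 0, 0, -0.015, 0]
    - [0, 0, 0, 0, 0, -0.026, 0]
    - [0, 0, 0, 0, 0, -0.032, 0]
    - [0, 0, 0, 0, 0, -0.034, 0]

```text
time: 14.1
tool_pos: [0.6077, -0.0401, 0.1037]
ee_rot: [-3.139, -0.0, 1.776]
wrist_force: [-2.2, -0.9, -0.1]
width: 0.0261
finger_force: 41.0
```

Request:
apply_moves:
  commands:
    - [0, 0, 0, 0, 0, -0.003, 0]
    - [0, 0, 0, 0, 0, -0.006, 0]
    - [0, 0, 0, 0, 0, -0.009, 0]
    - [0, 0, 0, 0, 0, -0.012, 0]
    - [0, 0, 0, 0, 0, -0.014, 0]

```text
time: 14.6
tool_pos: [0.6094, -0.0438, 0.0992]
ee_rot: [3.139, 0.009, 1.775]
wrist_force: [-13.1, -7.2, 28.7]
width: 0.026
finger_force: 42.4
```

Request:
apply_moves:
  commands:
    - [0, 0, 0, 0.0005, 0.003, -0.001, 0]
    - [0, 0, 0, 0, 0.008, -0.002, 0]
    - [0, 0, 0, -0.001, 0.014, -0.003, 0]
    - [0, 0, 0, -0.002, 0.02, -0.003, 0]
    - [0, 0, 0, -0.003, 0.026, -0.003, 0]

```text
time: 15.1
tool_pos: [0.6087, -0.0176, 0.0997]
ee_rot: [3.132, 0.011, 1.775]
wrist_force: [-11.1, -4.4, 30.8]
width: 0.0261
finger_force: 44.3
```

Request:
apply_moves:
  commands:
    - [0, 0, 0, -0.0015, 0.006, 0, 0]
    - [0, 0, 0, -0.0025, 0.012, 0, 0]
    - [0, 0, 0, -0.004, 0.018, 0, 0]
    - [0, 0, 0, -0.005, 0.024, 0, 0]
    - [0, 0, 0, -0.0065, 0.031, 0, 0]

```text
time: 15.6
tool_pos: [0.6024, 0.014, 0.0997]
ee_rot: [3.131, 0.009, 1.775]
wrist_force: [-10.5, -3.4, 32.0]
width: 0.0261
finger_force: 44.7
```

Request:
apply_moves:
  commands:
    - [0, 0, 0, -0.0015, 0.007, 0, 0]
    - [0, 0, 0, -0.003, 0.014, 0, 0]
    - [0, 0, 0, -0.0045, 0.021, 0, 0]
    - [0, 0, 0, -0.006, 0.028, 0, 0]
    - [0, 0, 0, -0.0075, 0.037, 0, 0]

```text
time: 16.1
tool_pos: [0.5951, 0.0514, 0.0997]
ee_rot: [3.13, 0.009, 1.775]
wrist_force: [-10.4, -4.2, 31.9]
width: 0.0261
finger_force: 44.7
```

Request:
apply_moves:
  commands:
    - [0, 0, 0, 0, -0.005, 0, 0]
    - [0, 0, 0, 0.003, -0.018, 0, 0]
    - [0, 0, 0, 0.006, -0.031, 0, 0]
    - [0, 0, 0, 0.009, -0.045, 0, 0]
    - [0, 0, 0, 0.011, -0.055, 0, 0]

```text
time: 16.6
tool_pos: [0.6062, -0.0022, 0.0997]
ee_rot: [3.13, 0.005, 1.777]
wrist_force: [-9.5, 0.9, 31.1]
width: 0.0259
finger_force: 44.4
```

Request:
apply_moves:
  commands:
    - [0, 0, 0, 0.002, -0.01, 0, 0]
    - [0, 0, 0, 0.004, -0.02, 0, 0]
    - [0, 0, 0, 0.006, -0.03, 0, 0]
    - [0, 0, 0, 0.0085, -0.042, 0, 0]
    - [0, 0, 0, 0.0085, -0.042, 0, 0]

```text
time: 17.1
tool_pos: [0.6153, -0.0457, 0.099]
ee_rot: [3.129, 0.007, 1.775]
wrist_force: [-7.3, -2.3, 26.4]
width: 0.0259
finger_force: 43.0
```

Request:
apply_moves:
  commands:
    - [0, 0, 0, 0, 0.005, 0.01, 0]
    - [0, 0, 0, 0, 0, 0.035, 0]
    - [0, 0, 0, 0, 0, 0.06, 0]
    - [0, 0, 0, 0, 0, 0.085, 0]
    - [0, 0, 0, 0, 0, 0.1, 0]

```text
time: 17.6
tool_pos: [0.6123, -0.0426, 0.1896]
ee_rot: [3.138, 0.001, 1.777]
wrist_force: [-0.6, 0.1, -3.2]
width: 0.0257
finger_force: 41.2
```

Request:
apply_moves:
  commands:
    - [0, 0, -0.027, -0.0165, -0.025, 0, 0]
    - [0, 0, -0.054, -0.033, -0.05, 0, 0]
    - [0, 0, -0.081, -0.05, -0.0755, 0, 0]
    - [0, 0, -0.108, -0.066, -0.1, 0, 0]
    - [0, 0, -0.134, -0.082, -0.126, 0, 0]

```text
time: 18.1
tool_pos: [0.5286, -0.1692, 0.1867]
ee_rot: [-3.141, -0.001, 1.642]
wrist_force: [0.6, -1.5, -2.7]
width: 0.0256
finger_force: 41.2
```

Request:
apply_moves:
  commands:
    - [0, 0, -0.027, -0.0165, -0.025, 0, 0]
    - [0, 0, -0.054, -0.033, -0.05, 0, 0]
    - [0, 0, -0.081, -0.05, -0.0755, 0, 0]
    - [0, 0, -0.108, -0.066, -0.1, 0, 0]
    - [0, 0, -0.134, -0.083, -0.126, 0, 0]

```text
time: 18.6
tool_pos: [0.4458, -0.2953, 0.1867]
ee_rot: [-3.141, -0.001, 1.508]
wrist_force: [0.5, 0.3, -3.6]
width: 0.0259
finger_force: 41.2
```

```bash
python3 - <<'E'
from h import *
o=get_obs(); print(np.round(o['tool_pos'],4),np.round(o['ee_rot'],4))
s=snap('top'); x,y=proj(s,[.5537,-.0058,.046])[0].astype(int)
a=cv2.resize(s['pixels'][y-40:y+40,x-55:x+55,::-1],(770,560)[:2],interpolation=cv2.INTER_CUBIC)[:, :]
t=snap('side'); x,y=proj(t,[.5537,-.0058,.046])[0].astype(int)
b=cv2.resize(t['pixels'][y-50:y+50,x-60:x+60,::-1],(480,400),interpolation=cv2.INTER_CUBIC)
x,y=proj(t,[.447,-.295,.05])[0].astype(int); c=t['pixels'][y-110:min(y+60,420),x-60:x+60,::-1]
c=cv2.resize(c,(320,int(c.shape[0]*320/120)))[:400]; c=np.vstack([c,np.zeros((400-len(c),320,3),np.uint8)])
cv2.imwrite('pics/home.png',np.hstack([b,c]))
print(np.round(fit('frame1',(.6256,.2755,.073),0,('top',),{'top':s})[0],4))
E
```

```text
[ 0.4458 -0.2953  0.1867] [-3.1414e+00 -9.0000e-04  1.5082e+00]
[0.627  0.2756 0.0613]
```

View pics/home.png

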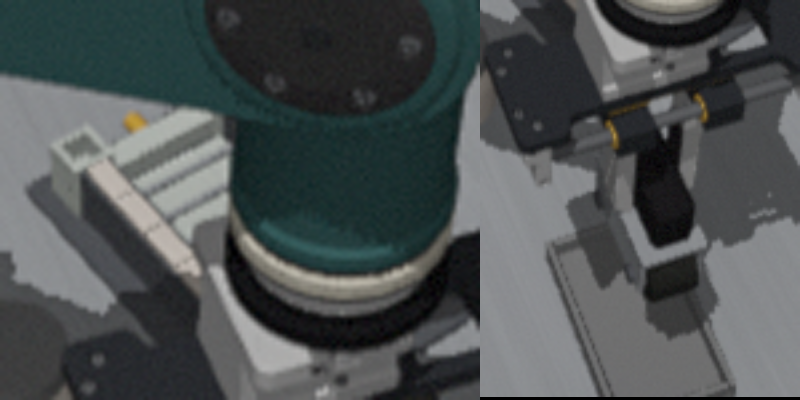

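Request:
apply_moves:
  commands:
    - [0, 0, 0, 0, 0, -0.03, 0]
    - [0, 0, 0, 0, 0.002, -0.065, 0]
    - [0, 0, 0, 0, 0.002, -0.1, 0]
    - [0, 0, 0, 0, 0.002, -0.12, 0]
    - [0, 0, 0, 0, 0.002, -0.127, 0]

```text
time: 19.25
tool_pos: [0.4449, -0.2906, 0.0579]
ee_rot: [-3.136, -0.003, 1.51]
wrist_force: [-6.6, 1.5, 9.7]
width: 0.0259
finger_force: 40.0
```

Request:
apply_moves:
  commands:
    - [0, 0, 0, 0, 0, -0.001, 0]
    - [0, 0, 0, 0, 0, -0.002, 0]
    - [0, 0, 0, 0, 0, -0.003, 0]
    - [0, 0, 0, 0, 0, -0.003, 0]
    - [0, 0, 0, 0, 0, -0.003, 0]

```text
time: 19.75
tool_pos: [0.4469, -0.293, 0.058]
ee_rot: [3.141, 0.0, 1.509]
wrist_force: [-0.4, -0.5, -3.2]
width: 0.0256
finger_force: 39.6
```

Request:
apply_moves:
  commands:
    - [0, 0, 0, 0, 0, -0.001, 0]
    - [0, 0, 0, 0, 0, -0.002, 0]
    - [0, 0, 0, 0, 0, -0.003, 0]
    - [0, 0, 0, 0, 0, -0.003, 0]
    - [0, 0, 0, 0, 0, -0.003, 0]

```text
time: 20.25
tool_pos: [0.4468, -0.2946, 0.0577]
ee_rot: [3.14, 0.004, 1.508]
wrist_force: [-3.8, 0.3, 7.8]
width: 0.0261
finger_force: 39.9
```

Request:
apply_moves:
  commands:
    - [0, 0, 0, 0, 0, 0.002, 0]
    - [0, 0, 0, 0, 0, 0.002, 60]
    - [0, 0, 0, 0, 0, 0.002, 100]
    - [0, 0, 0, 0, 0, 0.002, 100]
    - [0, 0, 0, 0, 0, 0.002, 100]

```text
time: 20.75
tool_pos: [0.4464, -0.2926, 0.0562]
ee_rot: [-3.141, -0.0, 1.509]
wrist_force: [0.4, -0.1, 0.0]
width: 0.0543
finger_force: 0.0
```

Request:
apply_moves:
  commands:
    - [0, 0, 0, 0, 0, 0, 100]
    - [0, 0, 0, 0, 0, 0, 100]
    - [0, 0, 0, 0, 0, 0.02, 100]
    - [0, 0, 0, 0, 0, 0.05, 100]
    - [0, 0, 0, 0, 0, 0.09, 100]

```text
time: 21.25
tool_pos: [0.4452, -0.2918, 0.1451]
ee_rot: [-3.137, -0.003, 1.509]
wrist_force: [1.2, -0.4, -0.3]
width: 0.0926
finger_force: 0.0
```

Request:
apply_moves:
  commands:
    - [0, 0, 0, 0, 0, 0.04, 100]
    - [0, 0, 0, -0.03, 0, 0.08, 100]
    - [0, 0, 0, -0.06, 0, 0.08, 100]
    - [0, 0, 0, -0.1, -0.01, 0.08, 100]
    - [0, 0, 0, -0.14, -0.01, 0.08, 100]

```text
time: 21.75
tool_pos: [0.3053, -0.3033, 0.2267]
ee_rot: [3.141, 0.001, 1.509]
wrist_force: [0.2, -0.2, 0.8]
width: 0.0941
finger_force: 0.0
```

```bash
python3 - <<'E'
from h import *
o=get_obs(); print(np.round(o['tool_pos'],4),np.round(o['ee_rot'],4))
s=snap('top'); t=snap('side'); old=cv2.imread('pics/side0.png')
x,y=proj(t,[.5537,-.0058,.046])[0].astype(int)
f=lambda im:cv2.resize(im[y-55:y+55,x-60:x+60],(400,367),interpolation=cv2.INTER_CUBIC)
c=s['pixels'][200:340,260:500,::-1]
cv2.imwrite('pics/home2.png',np.vstack([np.hstack([f(old),f(t['pixels'][:,:,::-1])]),np.hstack([cv2.resize(c,(400,233)),cv2.resize(t['pixels'][320:420,240:400,::-1],(400,233))])]))
S={'top':s,'side':t}
for n,p in(('frame1',(.626,.2755,.07)),('base',(.5537,-.0058,.2065))): print(n,np.round(fit(n,p,0,('top','side'),S)[0],4))
E
```

```text
[ 0.3053 -0.3033  0.2267] [3.1414e+00 1.0000e-03 1.5093e+00]
frame1 [ 0.65    0.2662 -0.3696]
base [ 0.5544 -0.0058  0.2104]
```

View pics/home2.png

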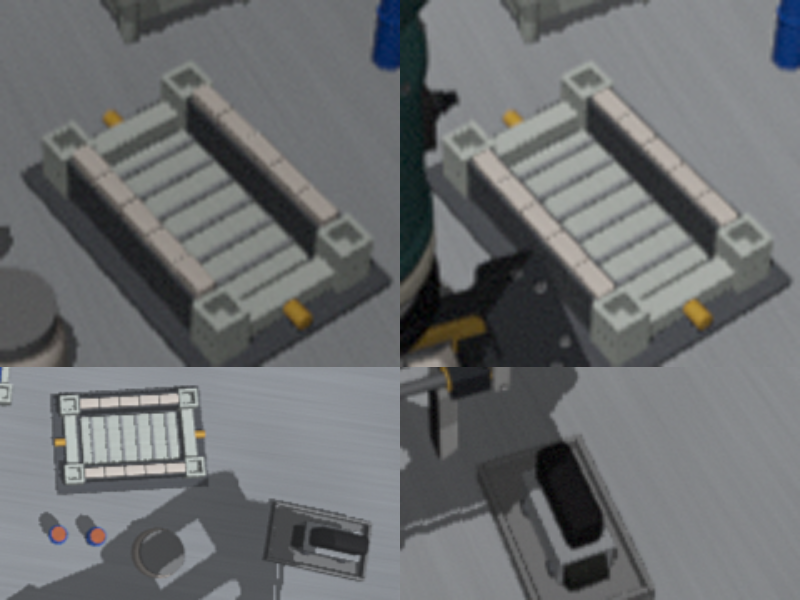

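The strips now sit low and even compared with the start (left), and the roller stands in its tray at (565,510). The frame fit looks odd, so I'll check whether it was knocked or is just hidden by the arm.

```bash
python3 - <<'E'
from h import *
S={c:snap(c) for c in('top','side')}
for c in S:
    for d in masks_of(c,'frame1'): print(c,round(d['score'],2),np.round(d['extent']),d['mask'].sum())
    print(fit('frame1',(.626,.2755,.07),0,(c,),S))
    print(np.round(proj(S[c],[.626,.2755,.05])))
    for d in place_of(c,'frame1'): print(d['score'],back(S[c],d['pixel'],0)[:2])
im=np.hstack([S['top']['pixels'][100:300,120:360],S['side']['pixels'][80:280,180:420]])[:,:,::-1]
cv2.imwrite('pics/fr.png',cv2.resize(im,(800,333)))
E
```

```text
top 0.92 [183. 164. 270. 223.] 3747
top 0.6 [ 95. 234. 202. 334.] 4231
(array([0.62590386, 0.27606939, 0.06595199]), np.float64(0.011897140418267171))
[[228. 194.]]
0.89 [0.61930665 0.27388375]
0.64 [0.39546129 0.41668867]
0.63 [0.60884974 0.56485163]
0.62 [0.4034319  0.02508655]
side 0.97 [257. 133. 315. 210.] 1951
side 0.8 [195.  90. 267. 133.] 1291
(array([ 0.65399591,  0.26710836, -0.40993092]), np.float64(0.267472079792091))
[[273. 167.]]
0.97 [0.63641666 0.27218783]
0.63 [0.61590114 0.55087083]
```

View pics/fr.png

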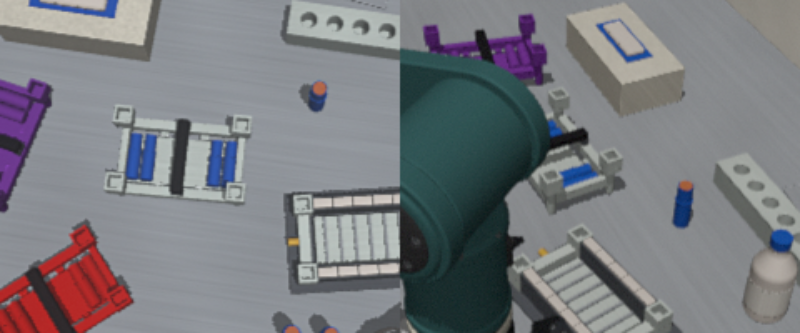

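The frame hasn't moved; the arm was hiding part of it in the side view, and the top fit is good. Moving over it.

Request:
apply_moves:
  commands:
    - [0, 0, -0.096, 0.0214, 0.0386, 0, 100]
    - [0, 0, -0.192, 0.0428, 0.0772, 0, 100]
    - [0, 0, -0.288, 0.0642, 0.1158, 0, 100]
    - [0, 0, -0.385, 0.0856, 0.1544, 0, 100]
    - [0, 0, -0.481, 0.107, 0.193, 0, 100]

```text
time: 22.95
tool_pos: [0.4142, -0.1082, 0.2267]
ee_rot: [3.141, -0.0, 1.024]
wrist_force: [1.1, -0.1, -0.6]
width: 0.0937
finger_force: 0.0
```

Request:
apply_moves:
  commands:
    - [0, 0, -0.096, 0.0214, 0.0386, 0, 100]
    - [0, 0, -0.192, 0.0428, 0.0772, 0, 100]
    - [0, 0, -0.288, 0.0642, 0.1158, 0, 100]
    - [0, 0, -0.385, 0.0856, 0.1544, 0, 100]
    - [0, 0, -0.481, 0.107, 0.193, 0, 100]

```text
time: 23.45
tool_pos: [0.5212, 0.0852, 0.2265]
ee_rot: [3.141, -0.0, 0.543]
wrist_force: [-0.3, -0.2, 0.6]
width: 0.0941
finger_force: 0.0
```

Request:
apply_moves:
  commands:
    - [0, 0, -0.096, 0.0214, 0.0386, 0, 100]
    - [0, 0, -0.192, 0.0428, 0.0772, 0, 100]
    - [0, 0, -0.288, 0.0642, 0.1158, 0, 100]
    - [0, 0, -0.385, 0.0856, 0.1544, 0, 100]
    - [0, 0, -0.481, 0.107, 0.193, 0, 100]

```text
time: 23.95
tool_pos: [0.6281, 0.2781, 0.2261]
ee_rot: [3.141, 0.0, 0.062]
wrist_force: [0.5, -0.3, 0.0]
width: 0.0943
finger_force: 0.0
```

```bash
python3 - <<'E'
from h import *
o=get_obs(); print(np.round(o['tool_pos'],4),np.round(o['ee_rot'],4))
S={c:snap(c) for c in('top','side')}
for d in place_of('side','frame1'): print(d['score'],back(S['side'],d['pixel'],0)[:2])
print(fit('frame1',(.626,.2755,.07),0,('side',),S))
cv2.imwrite('pics/fr2.png',cv2.resize(np.hstack([S['side']['pixels'][80:280,180:420],S['top']['pixels'][100:300,120:360]])[:,:,::-1],(800,333)))
E
```

```text
[0.6281 0.2781 0.2261] [3.1413e+00 2.0000e-04 6.2200e-02]
0.92 [0.60323134 0.55784533]
0.75 [0.38857117 0.42234391]
0.64 [ 0.55726909 -0.00773304]
0.58 [0.62310574 0.27479121]
(array([0.62433815, 0.27622663, 0.048494  ]), np.float64(0.025970636215334464))
```

View pics/fr2.png

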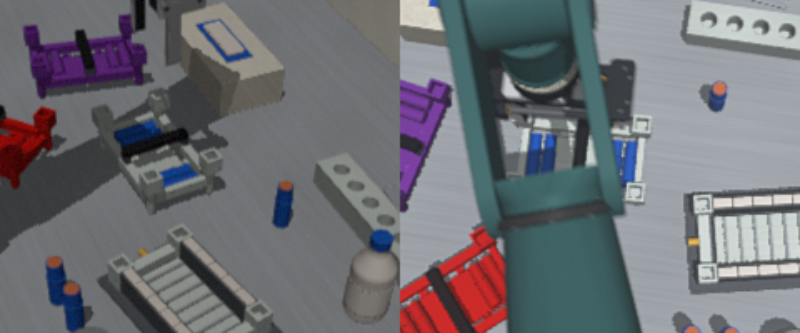

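Request:
apply_moves:
  commands:
    - [0, 0, 0.003, -0.001, -0.001, -0.03, 100]
    - [0, 0, 0.003, -0.002, -0.002, -0.065, 100]
    - [0, 0, 0.003, -0.002, -0.002, -0.1, 100]
    - [0, 0, 0.003, -0.002, -0.002, -0.125, 100]
    - [0, 0, 0.003, -0.002, -0.002, -0.14, 100]

```text
time: 24.65
tool_pos: [0.624, 0.2721, 0.0847]
ee_rot: [3.14, 0.003, 0.068]
wrist_force: [-0.8, 0.3, 0.3]
width: 0.0945
finger_force: 0.0
```

Request:
apply_moves:
  commands:
    - [0, 0, 0, 0, 0, -0.015, 100]
    - [0, 0, 0, 0, 0, -0.03, 100]
    - [0, 0, 0, 0, 0, -0.04, 100]
    - [0, 0, 0, 0, 0, -0.045, 100]
    - [0, 0, 0, 0, 0, -0.045, 100]

```text
time: 25.15
tool_pos: [0.6252, 0.2741, 0.0409]
ee_rot: [3.141, 0.001, 0.069]
wrist_force: [0.2, 0.3, 0.4]
width: 0.0939
finger_force: 0.0
```

Request:
apply_moves:
  commands:
    - [0, 0, 0, 0, 0, 0, 60]
    - [0, 0, 0, 0, 0, 0, 40]
    - [0, 0, 0, 0, 0, 0, 20]
    - [0, 0, 0, 0, 0, 0, 0]
    - [0, 0, 0, 0, 0, 0, 0]

```text
time: 25.65
tool_pos: [0.6256, 0.2742, 0.0418]
ee_rot: [-3.142, -0.0, 0.069]
wrist_force: [0.7, 0.5, 0.6]
width: 0.0574
finger_force: 0.0
```

Request:
apply_moves:
  commands:
    - [0, 0, 0, 0, 0, 0, 0]
    - [0, 0, 0, 0, 0, 0, 0]
    - [0, 0, 0, 0, 0, 0, 0]
    - [0, 0, 0, 0, 0, 0, 0]
    - [0, 0, 0, 0, 0, 0, 0]

```text
time: 26.15
tool_pos: [0.6255, 0.2743, 0.0415]
ee_rot: [-3.141, -0.0, 0.069]
wrist_force: [0.6, -0.9, -0.1]
width: 0.0177
finger_force: 30.4
```

Request:
apply_moves:
  commands:
    - [0, 0, 0, 0, 0, 0.01, 0]
    - [0, 0, 0, 0, 0, 0.035, 0]
    - [0, 0, 0, 0, 0, 0.065, 0]
    - [0, 0, 0, 0, 0, 0.095, 0]
    - [0, 0, 0, 0, 0, 0.12, 0]

```text
time: 26.65
tool_pos: [0.6254, 0.2741, 0.1633]
ee_rot: [3.142, -0.0, 0.069]
wrist_force: [-0.3, -0.1, -3.3]
width: 0.0177
finger_force: 30.0
```

Request:
apply_moves:
  commands:
    - [0, 0, 0.01, -0.005, -0.02, 0, 0]
    - [0, 0, 0.025, -0.0125, -0.05, 0, 0]
    - [0, 0, 0.04, -0.02, -0.08, 0, 0]
    - [0, 0, 0.055, -0.0285, -0.11, 0, 0]
    - [0, 0, 0.07, -0.036, -0.14, 0, 0]

```text
time: 27.15
tool_pos: [0.5886, 0.133, 0.1613]
ee_rot: [3.141, 0.001, 0.14]
wrist_force: [-0.3, 0.3, -2.5]
width: 0.0178
finger_force: 30.0
```

Request:
apply_moves:
  commands:
    - [0, 0, 0.015, -0.0075, -0.03, 0, 0]
    - [0, 0, 0.03, -0.015, -0.06, 0, 0]
    - [0, 0, 0.045, -0.023, -0.09, 0, 0]
    - [0, 0, 0.06, -0.031, -0.12, 0, 0]
    - [0, 0, 0.07, -0.0355, -0.14, 0, 0]

```text
time: 27.65
tool_pos: [0.5529, -0.0078, 0.1615]
ee_rot: [3.141, 0.001, 0.208]
wrist_force: [0.1, -0.1, -3.2]
width: 0.0175
finger_force: 30.0
```

Request:
apply_moves:
  commands:
    - [0, 0, 0, 0, 0, 0, 0]
    - [0, 0, 0, 0, 0, -0.02, 0]
    - [0, 0, 0, 0, 0, -0.04, 0]
    - [0, 0, 0, 0, 0, -0.055, 0]
    - [0, 0, 0, 0, 0, -0.055, 0]

```text
time: 28.15
tool_pos: [0.5519, -0.0049, 0.1034]
ee_rot: [-3.139, 0.006, 0.209]
wrist_force: [-0.3, -0.5, -3.3]
width: 0.0176
finger_force: 30.0
```

```bash
python3 - <<'E'
from h import *
o=get_obs(); print(np.round(o['tool_pos'],4),np.round(o['ee_rot'],4),o['width'],np.round(o['wrist_force'],1))
s=snap('side'); z0=o['tool_pos'][2]-.0415
p=(o['tool_pos'][0],o['tool_pos'][1],o['ee_rot'][2]); print(fit('frame1',p,z0,('side',),{'side':s}))
im=s['pixels'][:,:,::-1].copy()
for q in proj(s,world(M['frame1'],p,z0)): cv2.circle(im,tuple(int(v) for v in q+.5),0,(0,255,0),-1)
for q in proj(s,world(cb(45.9,46,9.25),(.5542,-.0058,.2085))): cv2.circle(im,tuple(int(v) for v in q+.5),0,(0,0,255),-1)
x,y=proj(s,[.5537,-.0058,.06])[0].astype(int)
cv2.imwrite('pics/pl.png',cv2.resize(im[y-75:y+75,x-90:x+90],(720,600),interpolation=cv2.INTER_NEAREST))
E
```

```text
[ 0.5519 -0.0049  0.1034] [-3.1393  0.006   0.2095] 0.017634265203302465 [-0.3 -0.5 -3.3]
(array([ 0.5511161 , -0.00426954,  0.20916888]), np.float64(0.1626890069472824))
```

View pics/pl.png

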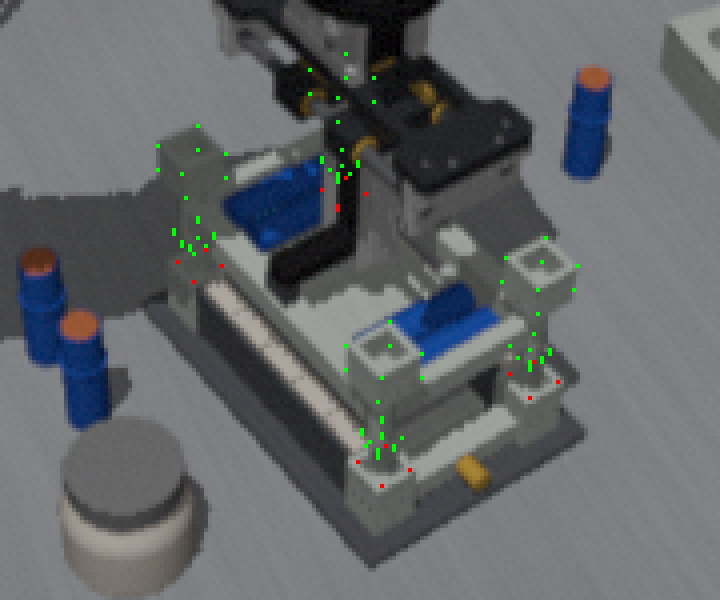

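The frame model overlays the image well, and the feet are above the cups. Lowering.

Request:
apply_moves:
  commands:
    - [0, 0, 0, 0, 0, 0, 0]
    - [0, 0, 0, 0, 0, -0.008, 0]
    - [0, 0, 0, 0, 0, -0.016, 0]
    - [0, 0, 0, 0, 0, -0.022, 0]
    - [0, 0, 0, 0, 0, -0.022, 0]

```text
time: 28.75
tool_pos: [0.5528, -0.0057, 0.0828]
ee_rot: [-3.141, 0.003, 0.209]
wrist_force: [0.2, -0.2, -2.1]
width: 0.0175
finger_force: 30.0
```

Request:
apply_moves:
  commands:
    - [0, 0, 0, 0, 0, -0.004, 0]
    - [0, 0, 0, 0, 0, -0.008, 0]
    - [0, 0, 0, 0, 0, -0.012, 0]
    - [0, 0, 0, 0, 0, -0.015, 0]
    - [0, 0, 0, 0, 0, -0.015, 0]

```text
time: 29.25
tool_pos: [0.5541, -0.0059, 0.0696]
ee_rot: [3.141, -0.0, 0.209]
wrist_force: [-0.7, 0.6, -3.4]
width: 0.0177
finger_force: 30.0
```

Request:
apply_moves:
  commands:
    - [0, 0, 0, 0, 0, -0.001, 0]
    - [0, 0, 0, 0, 0, -0.002, 0]
    - [0, 0, 0, 0, 0, -0.003, 0]
    - [0, 0, 0, 0, 0, -0.003, 0]
    - [0, 0, 0, 0, 0, -0.003, 0]

```text
time: 29.75
tool_pos: [0.5542, -0.0058, 0.0694]
ee_rot: [3.141, -0.001, 0.209]
wrist_force: [-4.6, 0.9, 9.2]
width: 0.0175
finger_force: 30.0
```

Request:
apply_moves:
  commands:
    - [0, 0, 0, 0, 0, 0.002, 0]
    - [0, 0, 0, 0, 0, 0.002, 50]
    - [0, 0, 0, 0, 0, 0.002, 80]
    - [0, 0, 0, 0, 0, 0.002, 80]
    - [0, 0, 0, 0, 0, 0.002, 80]

```text
time: 30.25
tool_pos: [0.5541, -0.0059, 0.0684]
ee_rot: [3.141, -0.0, 0.209]
wrist_force: [-0.4, 0.5, 0.6]
width: 0.0465
finger_force: 0.0
```

Request:
apply_moves:
  commands:
    - [0, 0, 0, 0, 0, 0, 80]
    - [0, 0, 0, 0, 0, 0.02, 80]
    - [0, 0, 0, 0, 0, 0.06, 80]
    - [0, 0, 0, 0, 0, 0.1, 80]
    - [0, 0, 0, 0, 0, 0.14, 80]

```text
time: 30.75
tool_pos: [0.5537, -0.0058, 0.2097]
ee_rot: [-3.141, 0.0, 0.209]
wrist_force: [-0.3, 0.5, 0.2]
width: 0.0753
finger_force: 0.0
```

Request:
apply_moves:
  commands:
    - [0, 0, 0, -0.03, 0.04, 0.02, 80]
    - [0, 0, 0, -0.06, 0.08, 0.02, 80]
    - [0, 0, 0, -0.09, 0.12, 0.02, 80]
    - [0, 0, 0, -0.12, 0.16, 0.02, 80]
    - [0, 0, 0, -0.15, 0.2, 0.02, 80]

```text
time: 31.25
tool_pos: [0.4048, 0.1925, 0.2287]
ee_rot: [-3.141, -0.001, 0.208]
wrist_force: [0.9, 0.8, -0.3]
width: 0.0755
finger_force: 0.0
```

Request:
apply_moves:
  commands:
    - [0, 0, 0, -0.03, 0.04, 0, 80]
    - [0, 0, 0, -0.06, 0.08, 0, 80]
    - [0, 0, 0, -0.09, 0.12, 0, 80]
    - [0, 0, 0, -0.11, 0.15, 0, 80]
    - [0, 0, 0, -0.12, 0.18, 0, 80]

```text
time: 31.75
tool_pos: [0.2842, 0.3728, 0.229]
ee_rot: [-3.141, -0.001, 0.211]
wrist_force: [0.9, 0.1, 0.6]
width: 0.0755
finger_force: 0.0
```

```bash
python3 - <<'E'
from h import *
o=get_obs(); print(np.round(o['tool_pos'],4))
S={c:snap(c) for c in('top','side')}
for z in(.028,.033): print(z,[(np.round(r[0],4),round(r[1],3)) for r in[fit('frame1',(.554,-.006,.208),z,(c,),S) for c in S]])
cv2.imwrite('pics/end.png',np.hstack([S[c]['pixels'][20:,130 if c=='top' else 160:][:,:400,::-1] for c in S]))
E
```

```text
[0.2842 0.3728 0.229 ]
0.028 [(array([ 0.5541, -0.0054,  0.2124]), np.float64(0.012)), (array([ 0.5559, -0.0007,  0.2113]), np.float64(0.045))]
0.033 [(array([ 0.5537, -0.0049,  0.2102]), np.float64(0.013)), (array([ 0.5533, -0.0039,  0.2022]), np.float64(0.054))]
```

View pics/end.png

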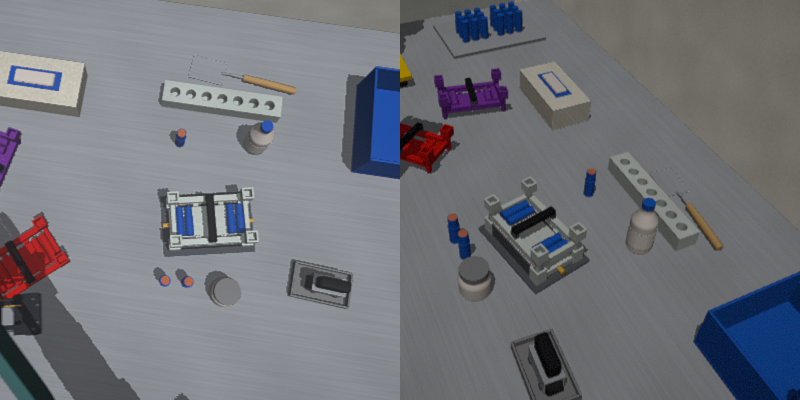

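The frame is seated on the base at (210,220) in the left half. The roller stands in its tray at (322,283), the bystanders haven't moved, and there are no other white frames. Handing in.

```bash
python3 -c "
from bench import *
print(close_job())"
```

```text
the job is handed in; nothing more can be done
None
```

I rolled both strips home, stacked the one stacking frame that was there on the base, and put the roller back standing in its tray. The bottle, jar and stick tubes were left undisturbed, and the job is handed in at about 32 s on the robot's clock, with no verdict shown.

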